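# Unbolt the blank case and pull the wrongly packed blank

## Task

Unbolt the wooden case with its red handwheel: turn it counter-clockwise seen from above, take up the slack first, and draw the bolt back by just one full turn of the screw itself (its red pointer goes once round, back to the red index line). Then swing the lid up until it stands upright on its own, find the blank whose wood does not match the veneer chip in front of its place, lift it out and lay it flat in the blue tray as it lay in the case, setting it down rather than dropping it. Leave the lid open, the two correct blanks where they lie and everything else on the bench undisturbed.

Things in the scene. Friction and masses are not known exactly. Their poses are not given: they have to be found in the camera images.
- case: Fixed plywood case, 165 (x) x 260 (y) x 65 mm high, walls and floor 6 mm, with a green gearbox 110 x 110 x 105 mm joined to its +y side. Origin: centre of the case's underside on the bench; its x points from the front wall (layout ledge, nearest the robot) to the hinge wall, y to the gearbox, z up. It stands anywhere within some 80 mm and turned up to 9 degrees; all parts of case, lid, wheel and bolt go with it.
- handwheel (a joint): Angle of the red handwheel relative to the screw it drives, rad, growing counter-clockwise seen from above. This is the slack: it runs freely from 0 to 1.9 (unknown start between 0.1 and 1.1); only at 1.9 does turning on counter-clockwise carry the screw along, and only at 0 does turning clockwise. The wheel's angle in the case is handwheel + screw.
- screw (a joint): Angle of the screw, rad, counter-clockwise seen from above positive, 0 at the start with the bolt fully over the lid. Its top is a white disc 54 mm across with a red pointer bar, above the wheel's hub; the pointer stands over the red index line on the gearbox (towards +x of the case) at 0 and at every full turn (6.28). Each counter-clockwise turn draws the bolt back 20 mm. It turns stiffly (about 0.2 N m, some 4 to 5 N at the crank) and stays where it is left.
- wheel_axis (a point): Point on the vertical axis of the handwheel, 122 mm above the bench, at the level of the rim's centre line to within 4 mm. The wheel is 154 mm across over its rim (rim bar 14 mm thick) with three spokes.
- crank_grip (a point): Middle of the grip part of the wheel's black crank handle: an upright round peg 24 mm in diameter, 60 mm tall, this point lies 38 mm above its foot and 22 mm below its top, 172 mm above the bench, 55 mm from the wheel's axis. The peg revolves freely on its own pin, so it can be held with the hand's direction unchanged while it is led round in a circle.
- bolt_tip (a point): Free end of the flat steel bolt (30 mm wide, 12 mm thick) which reaches about 14 mm over the lid's +y edge at the start and blocks it; it is drawn back along the case's +y.
- lid (a joint): Opening angle of the light wooden lid (165 x 260 x 8 mm, 250 g), rad: 0 shut, 1.57 upright, stop at 1.9. Hinged along the case's far (+x) upper rim; its stiff hinge (about 0.3 N m) lets it stay at any angle.
- lid_handle (a point): Middle of the lid's steel bar handle: a round bar, 11 mm thick and 100 mm long along the case's y, 35 mm above the lid's face, 16 mm behind the lid's front edge.
- lid_hinge (a point): Middle of the lid's hinge line, which runs along the case's y.
- blank_1_center (a point): Centre of a light wood blank, 130 (x, long) x 30 (y) x 40 (z) mm, 110 g or so. The three blanks lie side by side on the case's floor, long way along the case's x, 75 mm apart, in any order.
- blank_2_center (a point): Centre of a dark wood blank of the same size.
- blank_3_center (a point): Centre of another light wood blank of the same size.
- chip_1: Light wood veneer chip, 34 x 46 x 3 mm, on the ledge outside the case's front wall; each chip lies straight in front (-x of the case, 105 mm from the blank's centre) of the place for which it tells the right wood. Origin: centre of its underside.
- chip_2: Dark wood veneer chip, likewise.
- chip_3: Another dark wood veneer chip, likewise.
- tray_in (a point): Centre of the inner floor (5 mm above the bench) of the fixed blue tray, outside 200 (x) x 120 (y) x 35 mm high, walls 5 mm. Its x is the tray's long direction.
- cleaner: Bystander: green bottle, 68 mm across, 190 mm tall. Origin: centre of its underside.
- glue_jar: Bystander: yellow jar, 68 mm across, 80 mm tall. Origin: centre of its underside.
- hammer: Bystander: hammer with a wooden handle and steel head, 260 mm long, lying on the bench beyond the case. Origin: under the middle of its length, roughly.
Not all that is in view belongs to the job. There is more than one size of the part that bears tray_in; the job needs the largest.

How it is judged:
On the way, in this order (a step that is already met when the one before it is completed fails the run):
1. the slack of the handwheel is taken up, with the screw not yet turned (value of joint handwheel above 1.8 rad and value of joint screw below 1 rad), for 0.1 s.
2. the screw has made one full turn (within 0.4 rad) while the lid is still shut (value of joint screw between 5.88 and 6.68 rad and value of joint lid below 0.1 rad), for 0.2 s.
3. the lid stands open (value of joint lid above 1.35 rad), for 0.2 s.
4. the wrong blank lies in the tray (x of blank_3_center in the frame of tray_in between -0.05 and 0.05 m and y of blank_3_center in the frame of tray_in between -0.045 and 0.045 m and z of blank_3_center in the frame of tray_in between 0.012 and 0.027 m and angle between blank_3_center's own z axis and vertical below 0.15 rad), for 0.2 s.
At the end, for the whole second after the job is handed in: Screw one full turn from its start (5.88 to 6.68 rad), lid open past 1.35 rad, the mismatched blank (blank_3) at rest on the tray floor, upright within 0.15 rad, within 50 mm (along) and 45 mm (across) of its centre; the other blanks within 25 mm of where they lay (all of step 4 and value of joint screw between 5.88 and 6.68 rad and value of joint lid above 1.35 rad and distance of each of blank_1_center, blank_2_center from where it was at the start of the episode below 0.025 m and linear speed of blank_3 below 0.02 m/s and velocity of joint lid between -0.05 and 0.05 rad/s); the robot touches nothing.
It fails at once if the blank is let go above the tray (horizontal distance between blank_3_center and tray_in below 0.12 m and height (world z) of blank_3_center above 0.065 m and contact force between the fingers and blank_3 below 0.1 N).
It fails at once if a correct blank is taken out of its place (distance of any of blank_1_center, blank_2_center from where it was at the start of the episode above 0.04 m).
It fails at once if a bystander is disturbed (distance of any of cleaner, glue_jar, hammer from where it was at the start of the episode above 0.03 m).
It also fails if it takes over 72 s, if anything falls off the work surface, if the arm or the gripper's body presses on something with over 40 N, if the wrist force passes 120 N, or if a joint passes its speed limit or range.

## Robot

A 7-joint arm with a two-finger parallel gripper is mounted at the origin on the work surface. World frame = base frame: x ahead of the robot, y to its left, z up, the work surface at z = 0. Lengths are in m, angles in rad, forces in N, time in s.
With the tool pointing down it reaches from about 0.425 to 0.875 m from the base axis. Payload 9.9 kg.
Tool frame: the origin (TCP) lies midway between the tips of the shut fingers; the grasp point (between the pads) lies 19 mm behind it; z points along the fingers, y is the line along which they close (so a half turn about z gives the same grasp; the last joint's range is limited). The gripper opens to 85 mm and grips with 20 to 120 N. Pads are 22 mm wide; open, the fingers measure 114 mm over their backs; the gripper's body (76 mm by 85 mm) begins 54 mm behind the grasp point. The pads swing forward as they close: fully open they stand 13 mm farther back than shut.
Start: joints at [1.264, 0.576, 0.025, 1.437, -0.015, 1.129, -0.057], TCP at [0.149, -0.658, 0.231] pointing down, gripper open.
Joint ranges: [-2.76, 2.76], [-0.34, 2.15], [-1.52, 1.57], [0.19, 2.46], [-1.09, 4.23], [0.17, 1.99], [-2.82, 2.82]. Speed limits (rad/s): [2.22, 2.22, 3.01, 3.01, 3.14, 3.14, 3.14].

## Interface

Orientations are given as a unit quaternion [x, y, z, w].
In Python, from bench import manip gives the robot as it stands.
- The arm moves only by the tool apply_moves, never from a script. Its argument "plan" is a list of rows, each a list of 2 entries, a list of its own where there are three numbers: the shift along the tool's x, y, z in mm, then the turn, a rotation vector about the tool's x, y, z in rad. In form: [[[tx, ty, tz], [rx, ry, rz]], ...]. A call has 1 to 8 rows; each row shifts and turns the commanded pose from where the row before left it, along the tool's axes as they then stand; what a row does not reach is not made up. A row lasts 1/8 s, in which the tool goes at most 62.5 mm and 10.7 degrees, less where a joint would pass 70% of its speed; a pose out of reach is approached as far as the arm can. A call is refused whole if a number of a shift passes 62.5 or a number of a turn 0.188, either way. A call with a gripper value outside its range is refused whole. "gripper" is the closure in counts, from 0 (fully open) to 255 (shut), set as the call begins (left out, the last holds). The fingers move at their own pace and stop on an object; the grip force is fixed at half the most. Time passes only in rows, so rows that do not move let the fingers close. It gives the time, the measured TCP pose, the force, the opening and the grip force at its end, in the units of the state.
- manip.sense(): the state, without advancing time (a new reading comes with each control period).
- manip.grab_frame(name): name is "scene" or "top" or "wrist"; returns (picture, depth): 420x560x3 uint8, red, green, blue; 420x560 float32, m along the optical axis (not along the pixel's ray), 0 where there is no reading.
- manip.camera_info(name): a dict with "fx", "fy", "cx", "cy" (pixels), "R" (3x3) and "t" (3): a world point X has camera coordinates R X + t. Camera axes: x right, y down, z forward; pixel columns grow to the right and rows downward; lengths in m; the calibration is good to about 2 mm. A picture is of the moment at which its call begins: read the wrist's pose just before it. camera_info takes no time and is no camera call; for the wrist camera it gives the pose at the moment of the call.
- manip.finish_job(): hands the job in; it is judged then, once.
The state is a dict: "time": time; "qpos": joint angles; "joint_vel": joint speeds; "tau": joint torques, N m; "eef_pos": TCP position; "tool_rot": TCP orientation; "ft_force": force on the tool from outside, world axes, zero at the start; "wrist_torque": the same for the moment, N m; "gripper_width": finger opening in m; "grip_force": force on a finger pad.
Only numpy, scipy, OpenCV 4.12 (cv2) and the standard library are available. Lean on these libraries where they do the work, as an engineer would, in place of code of your own. Each camera call takes 0.05 s, during which the arm holds its last target. There are 200 camera calls.

## Working session

There is one attempt and no reset: what is moved stays moved. The work goes in short steps, Python scripts to look and compute and a tool call to move; the robot and the scene stay as the last step left them, time stands still between calls to the robot, and variables do not carry over. Pictures are saved under pics/ and viewed, at most 10 in all, crops included, and the job is handed in when it is done.

Besides the shell and the picture viewer there is one more tool, called after "Call:" as a command line: name --argument value ..., lists and objects as JSON in quotes. apply_moves: Moves the arm, as the interface text tells. Its arguments: {"type":"object","properties":{"plan":{"type":"array"},"gripper":{"type":"number"}},"required":["plan"]}

```bash
mkdir -p pics; ls; cat > h.py <<'E'
import numpy as np, cv2
from scipy.spatial.transform import Rotation as Ro
from bench import manip
def snap(name,tag):
    ci=manip.camera_info(name); p,d=manip.grab_frame(name)
    cv2.imwrite(f'pics/{tag}.png',p[:,:,::-1]); np.savez(f'pics/{tag}.npz',p=p,d=d,**{k:np.array(v) for k,v in ci.items()})
def load(tag): return np.load(f'pics/{tag}.npz')
def px(f,u,v,z=None):
    """world point at pixel; by depth, or on plane world z"""
    r=np.array([(u-f['cx'])/f['fx'],(v-f['cy'])/f['fy'],1.]); R=f['R'];t=f['t']
    o=-R.T@t; dr=R.T@r
    if z is None:
        d=f['d']; a=d[max(v-1,0):v+2,max(u-1,0):u+2]; a=a[a>0]; k=np.median(a) if a.size else np.nan
    else: k=(z-o[2])/dr[2]
    return o+k*dr
E
python3 - <<'E'
from h import *
print(manip.sense())
snap('top','t0');snap('scene','s0')
for n in('top','scene','wrist'):print(n,manip.camera_info(n))
E
```

```text
pics
{'time': 0.0, 'qpos': array([ 1.26421576,  0.57652343,  0.02482742,  1.43791567, -0.01498569,
        1.12900566, -0.05648931]), 'joint_vel': array([-0.0019316 , -0.00021761, -0.0007305 ,  0.00023834, -0.00059691,
       -0.00084266, -0.0004295 ]), 'tau': array([-6.72580991e-04, -7.65775895e+01,  2.25018561e+00, -2.85965824e+01,
        1.52118847e-02,  1.28293681e-02, -3.29304430e-05]), 'eef_pos': array([ 0.14904462, -0.65786828,  0.23044542]), 'tool_rot': array([ 9.93798567e-01,  1.11192237e-01, -1.37725865e-04, -8.22424263e-04]), 'ft_force': array([ 0.06979366, -0.60113272, -0.99564944]), 'wrist_torque': array([-0.01390205, -0.0094436 , -0.0067838 ]), 'grip_force': 0.0, 'gripper_width': 0.08547242482735383}
top {'fx': 401.270583444036, 'fy': 401.270583444036, 'cx': 290.99778668109775, 'cy': 207.834600176466, 'R': array([[ 0.02354788, -0.9996569 ,  0.01147051],
       [-0.98600438, -0.02511746, -0.16481648],
       [ 0.16504804, -0.00742889, -0.98625755]]), 't': array([-0.04022871,  0.51526016,  1.08562886])}
scene {'fx': 511.5337520058851, 'fy': 511.5337520058851, 'cx': 275.1827206257026, 'cy': 207.9734574372176, 'R': array([[ 0.68600212,  0.72757686,  0.00574453],
       [ 0.56159011, -0.52444718, -0.63997789],
       [-0.4626204 ,  0.44225227, -0.76837185]]), 't': array([-0.35108705, -0.20854539,  1.92620738])}
wrist {'fx': 330.3341756404484, 'fy': 330.3341756404484, 'cx': 279.91548852142046, 'cy': 212.43320511174048, 'R': array([[ 0.21953792, -0.97560265, -0.00160534],
       [-0.94124196, -0.21223809,  0.26271386],
       [-0.25664505, -0.05616464, -0.96487245]]), 't': array([-0.67391377, -0.03311392,  0.37930565])}
```

View pics/t0.png

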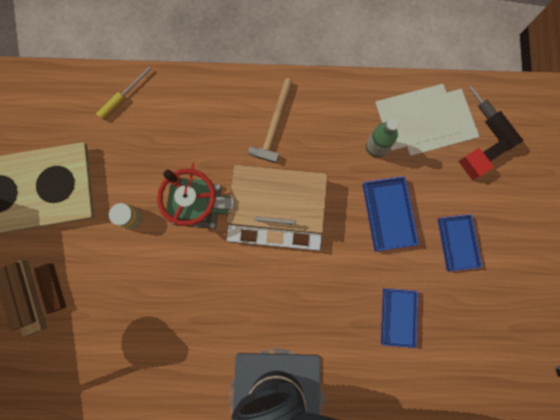

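View pics/s0.png

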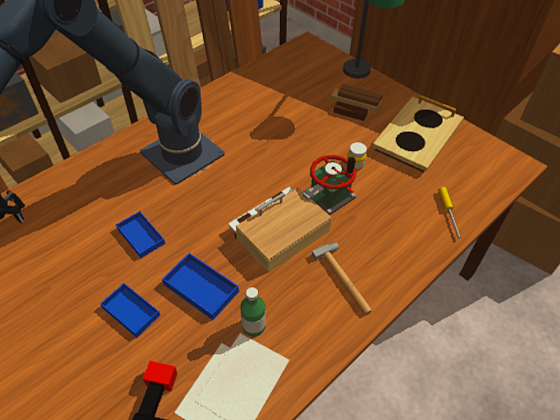

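The top view shows the red wheel at (187,197), its crank peg at (171,175), and the lid handle at (275,220). The chips are dark, light, dark at (249,236), (275,238) and (301,240).

Candidates for the tray: (390,213), (460,243) and (400,318). The largest is the one at (390,213). The jar at (122,215) and the bottle at (383,138) are bystanders.

I'll check this in one close crop.

```bash
python3 - <<'E'
from h import *
f=load('t0')
im=f['p'][130:260,95:345,::-1]
cv2.imwrite('pics/c0.png',cv2.resize(im,None,fx=3.2,fy=3.2,interpolation=cv2.INTER_CUBIC))
for n,u,v in [('wheelc',187,197),('peg',171,175),('jar',122,214),('handle',275,220),('lidTL',233,168),('lidTR',326,176),('lidBR',321,233),('lidBL',230,225),('tray',390,213),('tray2',460,243),('tray3',400,318),('bottle',385,135)]:
    print(n,px(f,u,v).round(3))
# colour segments
hsv=cv2.cvtColor(f['p'],cv2.COLOR_RGB2HSV)
m=((hsv[...,0]>105)&(hsv[...,0]<130)&(hsv[...,1]>150)).astype('uint8')
n,l,s,c=cv2.connectedComponentsWithStats(m)
for i in range(1,n):
    if s[i,4]>300:
        vs,us=np.where(l==i); P=np.array([px(f,u,v) for u,v in zip(us,vs)])
        r=cv2.minAreaRect((P[:,:2]*1000).astype('float32')); print('tray',c[i].round(),r)
        lo=P[P[:,2]<.012]; print(cv2.minAreaRect((lo[:,:2]*1000).astype('float32')) if len(lo)>5 else '', np.median(P[:,2]))
E
```

```text
wheelc [0.521 0.241 0.14 ]
peg [0.566 0.272 0.188]
jar [0.481 0.428 0.08 ]
handle [0.471 0.014 0.116]
lidTL [0.618 0.136 0.076]
lidTR [ 0.603 -0.122  0.072]
lidBR [ 0.451 -0.116  0.002]
lidBL [0.463 0.141 0.044]
tray [ 0.515 -0.316  0.005]
tray2 [ 0.432 -0.517  0.006]
tray3 [ 0.219 -0.339  0.005]
bottle [ 0.7   -0.27   0.145]
tray [392. 215.] ((509.34088134765625, -309.0369567871094), (191.6641845703125, 118.81861877441406), 9.9154634475708)
((512.3167724609375, -312.8660888671875), (186.60195922851562, 105.51415252685547), 9.769244194030762) 0.006244257149281673
tray [459. 243.] ((431.86004638671875, -507.24981689453125), (143.84471130371094, 89.6825942993164), 7.830135345458984)
((432.4399108886719, -513.0137939453125), (143.38031005859375, 77.49134826660156), 8.24333667755127) 0.0048439299724898355
tray [402. 318.] ((221.26385498046875, -343.05706787109375), (69.17304229736328, 143.55108642578125), 85.89501953125)
((221.74319458007812, -341.3335876464844), (65.78944396972656, 142.70123291015625), 87.08001708984375) 0.004666366070037009
```

View pics/c0.png

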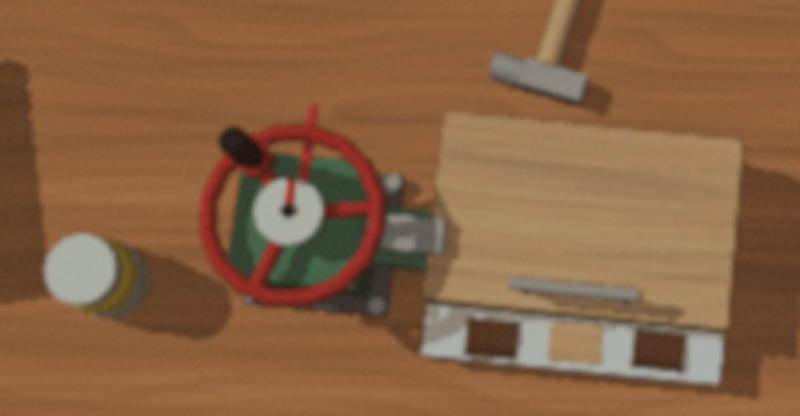

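Crop: the peg top is at crop (237,145), the white disc with its pointer at (288,211), and the lid corners at (445,113), (741,140), (727,327) and (428,298). The chips read dark, light, dark from +y to -y.

```bash
python3 - <<'E'
from h import *
f=load('t0')
g=lambda x,y,z:px(f,95+(x+.5)/3.2-.5,130+(y+.5)/3.2-.5,z)
C=[g(445,113,.073),g(741,140,.073),g(727,327,.073),g(428,298,.073)]
for c in C: print(c.round(4))
d=np.array([C[0]-C[1],C[3]-C[2]]); print('len',np.linalg.norm(d,axis=1),'yaw',np.degrees(np.arctan2(-d[:,0],d[:,1])))
print('lidc',np.mean(C,0))
ax=g(288,211,.14);pg=g(237,145,.194);print('axis',ax,'peg',pg,np.linalg.norm((pg-ax)[:2]),np.degrees(np.arctan2(*(pg-ax)[[1,0]])))
h=[g(510,284,.108),g(640,296,.108)];print('handle',h,np.mean(h,0))
for x,y in((493,338),(576,343),(659,351)):print('chip',g(x,y,.05),px(f,int(95+x/3.2),int(130+y/3.2)))
# wheel ring fit: red
hsv=cv2.cvtColor(f['p'],cv2.COLOR_RGB2HSV)
m=((hsv[...,0]<6)|(hsv[...,0]>174))&(hsv[...,1]>170);m[:,:150]=0;m[:,225:]=0
vs,us=np.where(m);P=np.array([px(f,u,v,.122) for u,v in zip(us,vs)]);hull=cv2.convexHull((P[:,:2]*1000).astype('float32'))
print(cv2.minEnclosingCircle(hull), cv2.fitEllipse(hull))
E
```

```text
[0.6279 0.1348 0.073 ]
[ 0.6106 -0.123   0.073 ]
[ 0.4472 -0.1126  0.073 ]
[0.4656 0.1416 0.073 ]
len [0.25831271 0.25477619] yaw [-3.84491692 -4.14386991]
lidc [0.53780994 0.01020651 0.073     ]
axis [0.52480836 0.24740097 0.14      ] peg [0.5649846  0.27570527 0.194     ] 0.04914534058307855 35.16483215470633
handle [array([0.47450866, 0.06957439, 0.108     ]), array([ 0.46723688, -0.03763278,  0.108     ])] [0.47087277 0.0159708  0.108     ]
chip [0.43516509 0.0873104  0.05      ] [0.43647321 0.08707657 0.04467161]
chip [0.43260897 0.01564368 0.05      ] [0.43287657 0.01490628 0.04269621]
chip [ 0.42746293 -0.05608813  0.05      ] [ 0.42897547 -0.05464654  0.04322613]
((534.64111328125, 248.2378692626953), 83.16519165039062) ((530.7007446289062, 248.2943572998047), (146.487060546875, 162.52630615234375), 85.55901336669922)
```

Call:
apply_moves --plan '[[[0,0,-10],[0,0,-0.1826]],[[0,0,-10],[0,0,-0.1826]],[[0,0,-10],[0,0,-0.1826]],[[0,0,-10],[0,0,-0.1826]],[[0,0,-10],[0,0,-0.1826]],[[0,0,-10],[0,0,-0.1826]],[[0,0,-10],[0,0,-0.1826]],[[0,0,0],[0,0,0]]]' --gripper 110

```text
time: 1.1
eef_pos: [0.149, -0.6585, 0.3015]
tool_rot: [0.732, 0.682, 0.0, 0.0]
ft_force: [-0.2, 0.4, 0.5]
gripper_width: 0.0487
grip_force: 0.0
```

Call:
apply_moves --plan '[[[40,40,0],[0,0,0]],[[40,40,0],[0,0,0]],[[40,40,0],[0,0,0]],[[40,40,0],[0,0,0]],[[40,40,0],[0,0,0]],[[40,40,0],[0,0,0]],[[40,40,0],[0,0,0]],[[40,40,0],[0,0,0]]]'

```text
time: 2.1
eef_pos: [0.4916, -0.36, 0.3006]
tool_rot: [0.733, 0.68, -0.0, -0.0]
ft_force: [-0.3, -0.7, -0.1]
gripper_width: 0.0485
grip_force: 0.0
```

Call:
apply_moves --plan '[[[55,4,0],[0,0,0]],[[55,4,0],[0,0,0]],[[55,4,0],[0,0,0]],[[55,4,0],[0,0,0]],[[55,4,0],[0,0,0]],[[55,4,0],[0,0,0]],[[55,4,0],[0,0,0]],[[55,0,0],[0,0,0]]]'

```text
time: 3.1
eef_pos: [0.5492, 0.0771, 0.3006]
tool_rot: [0.733, 0.68, -0.0, -0.0]
ft_force: [0.6, -0.6, 0.1]
gripper_width: 0.0484
grip_force: 0.0
```

Call:
apply_moves --plan '[[[50,0,0],[0,0,0]],[[50,0,0],[0,0,0]],[[30,0,0],[0,0,0]],[[0,0,0],[0,0,0]],[[0,0,0],[0,0,0]]]'

```text
time: 3.72
eef_pos: [0.5583, 0.2044, 0.3007]
tool_rot: [0.732, 0.681, -0.001, 0.0]
ft_force: [-0.3, -0.8, -0.7]
gripper_width: 0.0484
grip_force: 0.0
```

```bash
python3 - <<'E'
from h import *
s=manip.sense();print(s['eef_pos'],s['tool_rot'],s['qpos'].round(2),s['time'])
snap('wrist','w1')
E
```

```text
[0.55826975 0.2043593  0.30066527] [ 7.32363419e-01  6.80913626e-01 -6.71409195e-04  6.93245499e-05] [-0.09  0.44 -0.53  1.54  0.23  1.23 -0.73] 3.725
```

View pics/w1.png

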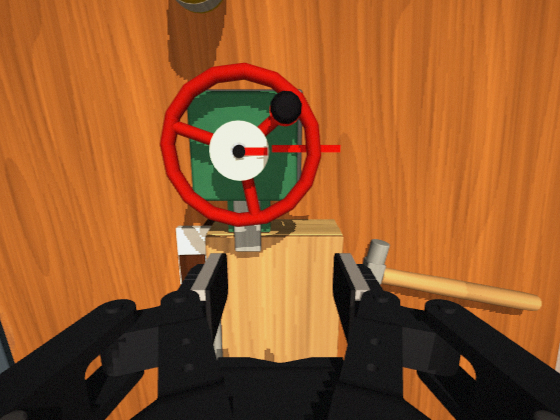

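The wrist view shows the peg top at (286,107), the hub at (239,151) and the pointer over the index line towards +x.

```bash
python3 - <<'E'
from h import *
f=load('w1')
print(px(f,286,107),px(f,239,151))
pg=px(f,286,107,.194);ax=px(f,239,151,.143)
i=px(f,335,149,.105);print(pg,ax,i)
a=1.5008;T=np.array([[np.cos(a),np.sin(a)],[np.sin(a),-np.cos(a)]])
print('peg rel axis in tool xy(mm)',T@(pg-ax)[:2]*1e3,np.linalg.norm((pg-ax)[:2]))
print('to peg',T@(pg-np.array([.5583,.2044,0]))[:2]*1e3,'index dir',T@(i-ax)[:2]*1e3)
for u,v in((240,62),(240,226),(162,143),(321,145)):print(px(f,u,v,.122))
E
```

```text
[0.56843476 0.2811323  0.19461888] [0.52462439 0.24876098 0.14222221]
[0.56844668 0.28115788 0.194     ] [0.52472506 0.24881795 0.143     ] [0.61668226 0.24082883 0.105     ]
peg rel axis in tool xy(mm) [35.3185907  41.35273399] 0.05438245542066309
to peg [77.27956772  4.75345093] index dir [-1.53814824 92.29078153]
[0.53132075 0.32563907 0.122     ]
[0.51495976 0.17206099 0.122     ]
[0.44946414 0.26023167 0.122     ]
[0.60079183 0.24709531 0.122     ]
```

Call:
apply_moves --plan '[[[39,2,0],[0,0,0]],[[38,3,0],[0,0,0]],[[0,0,30],[0,0,0]],[[0,0,40],[0,0,0]],[[0,0,40],[0,0,0]],[[0,0,35],[0,0,0]],[[0,0,0],[0,0,0]],[[0,0,0],[0,0,0]]]'

```text
time: 4.78
eef_pos: [0.5696, 0.2815, 0.1577]
tool_rot: [0.732, 0.681, 0.001, 0.0]
ft_force: [-1.2, 0.2, -0.1]
gripper_width: 0.0488
grip_force: 0.0
```

Call:
apply_moves --plan '[[[0,0,0],[0,0,0]],[[0,0,0],[0,0,0]],[[0,0,0],[0,0,0]],[[0,0,0],[0,0,0]]]' --gripper 255

```text
time: 5.28
eef_pos: [0.5692, 0.2819, 0.1581]
tool_rot: [0.731, 0.682, 0.001, 0.0]
ft_force: [-0.3, -1.0, 8.0]
gripper_width: 0.0227
grip_force: 58.3
```

```bash
python3 - <<'E'
import numpy as np
p=.706+.2*np.arange(41)
P=np.c_[55*np.sin(p),55*np.cos(p)].round(0)
for k,d in enumerate(np.diff(P,axis=0)):
    print([[int(d[0]),int(d[1]),0],[0,0,0]],end=', \n'if k%8==7 else', ')
E
```

```text
[[7, -8, 0], [0, 0, 0]], [[6, -9, 0], [0, 0, 0]], [[4, -11, 0], [0, 0, 0]], [[2, -10, 0], [0, 0, 0]], [[-1, -11, 0], [0, 0, 0]], [[-2, -11, 0], [0, 0, 0]], [[-5, -10, 0], [0, 0, 0]], [[-6, -9, 0], [0, 0, 0]], 
[[-8, -7, 0], [0, 0, 0]], [[-10, -6, 0], [0, 0, 0]], [[-10, -3, 0], [0, 0, 0]], [[-11, -2, 0], [0, 0, 0]], [[-11, 1, 0], [0, 0, 0]], [[-11, 3, 0], [0, 0, 0]], [[-9, 5, 0], [0, 0, 0]], [[-9, 6, 0], [0, 0, 0]], 
[[-7, 9, 0], [0, 0, 0]], [[-6, 9, 0], [0, 0, 0]], [[-3, 11, 0], [0, 0, 0]], [[-1, 11, 0], [0, 0, 0]], [[1, 11, 0], [0, 0, 0]], [[3, 10, 0], [0, 0, 0]], [[5, 10, 0], [0, 0, 0]], [[7, 8, 0], [0, 0, 0]], 
[[9, 7, 0], [0, 0, 0]], [[10, 5, 0], [0, 0, 0]], [[10, 3, 0], [0, 0, 0]], [[11, 1, 0], [0, 0, 0]], [[11, -1, 0], [0, 0, 0]], [[11, -4, 0], [0, 0, 0]], [[9, -5, 0], [0, 0, 0]], [[8, -8, 0], [0, 0, 0]], 
[[7, -8, 0], [0, 0, 0]], [[5, -10, 0], [0, 0, 0]], [[2, -11, 0], [0, 0, 0]], [[1, -11, 0], [0, 0, 0]], [[-2, -11, 0], [0, 0, 0]], [[-4, -10, 0], [0, 0, 0]], [[-5, -9, 0], [0, 0, 0]], [[-8, -8, 0], [0, 0, 0]],
```

Call:
apply_moves --plan '[[[7,-8,0],[0,0,0]],[[6,-9,0],[0,0,0]],[[4,-11,0],[0,0,0]],[[2,-10,0],[0,0,0]]]'

```text
time: 5.78
eef_pos: [0.5329, 0.3045, 0.1582]
tool_rot: [0.731, 0.682, 0.002, 0.0]
ft_force: [0.4, -0.2, 5.9]
gripper_width: 0.0225
grip_force: 58.4
```

Call:
apply_moves --plan '[[[-1,-11,0],[0,0,0]],[[-2,-11,0],[0,0,0]],[[-5,-10,0],[0,0,0]],[[-6,-9,0],[0,0,0]]]'

```text
time: 6.28
eef_pos: [0.4917, 0.2945, 0.1585]
tool_rot: [0.731, 0.682, 0.003, 0.0]
ft_force: [3.4, 3.9, 4.1]
gripper_width: 0.0222
grip_force: 58.5
```

Call:
apply_moves --plan '[[[-8,-7,0],[0,0,0]],[[-10,-6,0],[0,0,0]],[[-10,-3,0],[0,0,0]],[[-11,-2,0],[0,0,0]],[[-11,1,0],[0,0,0]],[[-11,3,0],[0,0,0]],[[-9,5,0],[0,0,0]],[[-9,6,0],[0,0,0]]]'

```text
time: 7.28
eef_pos: [0.4813, 0.2146, 0.1581]
tool_rot: [0.731, 0.682, 0.001, -0.0]
ft_force: [-3.1, 3.4, 10.4]
gripper_width: 0.0221
grip_force: 59.5
```

Call:
apply_moves --plan '[[[-7,9,0],[0,0,0]],[[-6,9,0],[0,0,0]],[[-3,11,0],[0,0,0]],[[-1,11,0],[0,0,0]],[[1,11,0],[0,0,0]],[[3,10,0],[0,0,0]],[[5,10,0],[0,0,0]],[[7,8,0],[0,0,0]]]'

```text
time: 8.28
eef_pos: [0.5603, 0.2077, 0.1579]
tool_rot: [0.731, 0.682, 0.0, -0.0]
ft_force: [-5.1, -0.0, 10.6]
gripper_width: 0.0222
grip_force: 59.8
```

```bash
python3 - <<'E'
from h import *
s=manip.sense();print(s['eef_pos'],s['ft_force'],s['time'])
snap('top','t1');snap('wrist','w2')
a=load('t1')['p'][130:260,120:300];b=load('w2')['p']
a=cv2.resize(a,(556,400),interpolation=cv2.INTER_CUBIC);b=cv2.resize(b,(240,180))
o=np.zeros((400,800,3),'uint8');o[:,:556]=a;o[:180,556:796]=b
cv2.imwrite('pics/c1.png',o[:,:,::-1])
E
```

```text
[0.56027371 0.2076952  0.15790696] [-5.06144024e+00 -2.86929567e-04  1.05850621e+01] 8.275
```

View pics/c1.png

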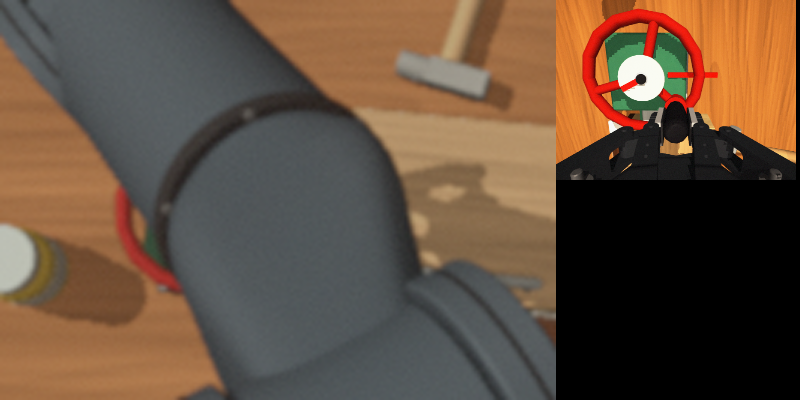

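In the wrist view the pointer runs from the hub at (641,79) to (625,89), about 3.7 rad. I'll measure it more exactly.

```bash
cat >> h.py <<'E'
def pointer(tag):
    f=load(tag); ax=np.array([.5247,.2488]); a=1.5008
    hsv=cv2.cvtColor(f['p'],cv2.COLOR_RGB2HSV)
    m=((hsv[...,0]<6)|(hsv[...,0]>174))&(hsv[...,1]>150)
    P=np.array([px(f,u,v,.143)[:2] for v,u in zip(*np.where(m))])-ax
    r=np.linalg.norm(P,axis=1); P=P[(r<.024)&(r>.006)]
    c=P.mean(0); return len(P),np.linalg.norm(c),np.arctan2(c[1],c[0])+0.07
E
python3 - <<'E'
from h import *
for t in('w1','w2'):n,r,a=pointer(t);print(n,r,a,a%6.2832)
E
```

```text
144 0.014597397525827723 -0.006862127091926393 6.276337872908074
505 0.014799426710013192 -2.699571943063808 3.583628056936192
```

Call:
apply_moves --plan '[[[9,7,0],[0,0,0]],[[10,5,0],[0,0,0]],[[10,3,0],[0,0,0]],[[11,1,0],[0,0,0]],[[11,-1,0],[0,0,0]],[[11,-4,0],[0,0,0]],[[9,-5,0],[0,0,0]],[[8,-8,0],[0,0,0]]]'

```text
time: 9.38
eef_pos: [0.5661, 0.2855, 0.1582]
tool_rot: [0.732, 0.681, 0.002, 0.002]
ft_force: [5.4, -2.3, 6.7]
gripper_width: 0.0224
grip_force: 59.2
```

Call:
apply_moves --plan '[[[7,-8,0],[0,0,0]],[[5,-10,0],[0,0,0]],[[2,-11,0],[0,0,0]],[[1,-11,0],[0,0,0]],[[0,0,0],[0,0,0]],[[0,0,0],[0,0,0]]]'

```text
time: 10.12
eef_pos: [0.5258, 0.305, 0.1582]
tool_rot: [0.731, 0.682, 0.002, 0.0]
ft_force: [-0.8, 3.0, 9.6]
gripper_width: 0.0226
grip_force: 59.5
```

```bash
python3 - <<'E'
from h import *
s=manip.sense();print(s['eef_pos'],s['ft_force'],s['time'])
snap('wrist','w3')
n,r,a=pointer('w3');print(n,r,a)
E
```

```text
[0.52580938 0.30503576 0.15816505] [-0.83640418  2.98201071  9.59833608] 10.125
265 0.011581752381818834 -0.10669565643098827
```

Call:
apply_moves --plan '[[[-1,-8,0],[0,0,0]],[[0,0,0],[0,0,0]],[[0,0,0],[0,0,0]]]'

```text
time: 10.55
eef_pos: [0.5181, 0.3048, 0.1582]
tool_rot: [0.731, 0.682, 0.002, 0.0]
ft_force: [0.0, 2.4, 8.7]
gripper_width: 0.0225
grip_force: 59.5
```

Call:
apply_moves --plan '[[[0,0,0],[0,0,0]],[[0,0,0],[0,0,0]],[[0,0,0],[0,0,0]],[[0,0,-20],[0,0,0]],[[0,0,-30],[0,0,0]],[[0,0,-40],[0,0,0]],[[0,0,0],[0,0,0]]]' --gripper 110

```text
time: 11.42
eef_pos: [0.5181, 0.3044, 0.2492]
tool_rot: [0.731, 0.682, 0.002, 0.0]
ft_force: [-1.1, 0.2, -0.1]
gripper_width: 0.0481
grip_force: 0.0
```

Call:
apply_moves --plan '[[[-50,-4,0],[0,0,0]],[[-50,-4,0],[0,0,0]],[[0,0,0],[0,0,0]]]'

```text
time: 11.8
eef_pos: [0.502, 0.1993, 0.2454]
tool_rot: [0.733, 0.68, -0.002, 0.001]
ft_force: [-0.1, 1.1, 0.1]
gripper_width: 0.0486
grip_force: 0.0
```

```bash
python3 - <<'E'
from h import *
s=manip.sense();print(s['eef_pos'],s['time'])
snap('wrist','w4')
n,r,a=pointer('w4');print(n,r,a)
E
```

```text
[0.50195789 0.19929992 0.2454465 ] 11.8
212 0.01484709621921004 -0.10959705596185312
```

Call:
apply_moves --plan '[[[-54,-4,0],[0,0,0]],[[-54,-4,0],[0,0,0]],[[-54,-4,0],[0,0,0]],[[-54,-4,0],[0,0,0]],[[-54,0,0],[0,0,0]],[[0,0,0],[0,0,0]]]'

```text
time: 12.6
eef_pos: [0.4671, -0.0676, 0.2457]
tool_rot: [0.733, 0.68, -0.001, -0.0]
ft_force: [0.5, 1.1, -0.1]
gripper_width: 0.0485
grip_force: 0.0
```

```bash
python3 - <<'E'
from h import *
s=manip.sense();print(s['eef_pos'],s['time'])
snap('wrist','w5')
E
```

```text
[ 0.46708378 -0.06755621  0.24569095] 12.6
```

View pics/w5.png

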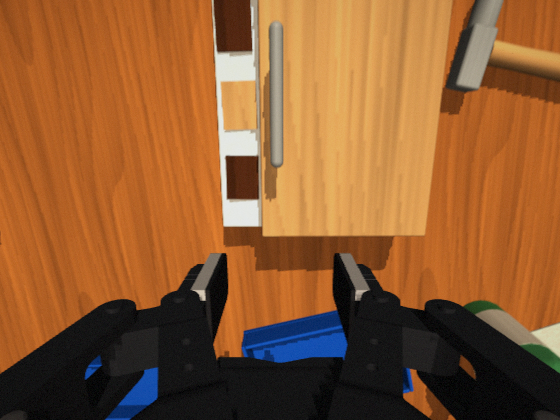

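The pointer reads 6.17 rad, within tolerance. The handle bar runs from (277,28) to (277,162) and the lid's front edge is at column 261.

```bash
python3 - <<'E'
from h import *
f=load('w5');a=1.5008;T=np.array([[np.cos(a),np.sin(a)],[np.sin(a),-np.cos(a)]])
e=np.array([.46708,-.06756])
A=px(f,277,28,.111);B=px(f,277,162,.111)
for v in(60,95,130):print(px(f,277,v))
print(A,B,T@((A+B)[:2]/2-e)*1e3)
for u,v in((261,236),(427,236),(262,100)):print(px(f,u,v,.073),T@(px(f,u,v,.073)[:2]-e)*1e3)
E
```

```text
[0.47352672 0.04499068 0.11419284]
[0.47152026 0.0197465  0.11449483]
[ 0.46940485 -0.00681279  0.11437721]
[0.47530466 0.06773433 0.111     ] [ 0.4673034  -0.03277925  0.111     ] [85.12472878 -1.73377306]
[ 0.44454969 -0.11003628  0.073     ] [-43.94802081 -19.50438096]
[ 0.61164274 -0.12285005  0.073     ] [-45.04405976 148.07568455]
[0.45745141 0.01967928 0.073     ] [ 86.35223886 -15.70645154]
```

Call:
apply_moves --plan '[[[43,-1,20],[0,0,0]],[[42,-1,20],[0,0,0]],[[0,0,30],[0,0,0]],[[0,0,30],[0,0,0]],[[0,0,30],[0,0,0]],[[0,0,26],[0,0,0]],[[0,0,0],[0,0,0]]]'

```text
time: 13.52
eef_pos: [0.4703, 0.023, 0.0889]
tool_rot: [0.73, 0.683, -0.001, -0.002]
ft_force: [0.6, 0.8, 1.4]
gripper_width: 0.0485
grip_force: 0.0
```

Call:
apply_moves --plan '[[[0,0,0],[0,0,0]],[[0,0,0],[0,0,0]],[[0,0,0],[0,0,0]],[[0,0,0],[0,0,0]],[[0,0,0],[0,0,0]]]' --gripper 255

```text
time: 14.15
eef_pos: [0.4707, 0.0215, 0.0913]
tool_rot: [0.731, 0.682, 0.0, -0.0]
ft_force: [-5.8, 2.4, 6.6]
gripper_width: 0.0092
grip_force: 58.5
```

```bash
python3 - <<'E'
import numpy as np
# handle rel hinge, case x,z ; hinge z ~.067, handle z .109
r=np.hypot(149,42);b=np.arctan2(42,149)
th=np.linspace(0,1.56,25)
X=-r*np.cos(th+b);Z=r*np.sin(th+b)
P=np.c_[X,-Z].round(0)
for k,d in enumerate(np.diff(P,axis=0)):
    print([[0,int(d[0]),int(d[1])],[0,0,0]],end=', \n'if k%8==7 else', ')
print(P[-1]-P[0])
E
```

```text
[[0, 3, -10], [0, 0, 0]], [[0, 4, -9], [0, 0, 0]], [[0, 4, -9], [0, 0, 0]], [[0, 5, -9], [0, 0, 0]], [[0, 5, -8], [0, 0, 0]], [[0, 6, -8], [0, 0, 0]], [[0, 7, -8], [0, 0, 0]], [[0, 7, -7], [0, 0, 0]], 
[[0, 7, -7], [0, 0, 0]], [[0, 8, -7], [0, 0, 0]], [[0, 8, -5], [0, 0, 0]], [[0, 9, -6], [0, 0, 0]], [[0, 9, -4], [0, 0, 0]], [[0, 9, -4], [0, 0, 0]], [[0, 9, -4], [0, 0, 0]], [[0, 10, -3], [0, 0, 0]], 
[[0, 10, -2], [0, 0, 0]], [[0, 10, -2], [0, 0, 0]], [[0, 10, -1], [0, 0, 0]], [[0, 10, 0], [0, 0, 0]], [[0, 10, 1], [0, 0, 0]], [[0, 10, 1], [0, 0, 0]], [[0, 10, 1], [0, 0, 0]], [[0, 9, 3], [0, 0, 0]], 
[ 189. -107.]
```

Call:
apply_moves --plan '[[[0,3,-10],[0,0,0]],[[0,4,-9],[0,0,0]],[[0,4,-9],[0,0,0]],[[0,5,-9],[0,0,0]],[[0,5,-8],[0,0,0]],[[0,6,-8],[0,0,0]],[[0,7,-8],[0,0,0]],[[0,7,-7],[0,0,0]]]'

```text
time: 15.15
eef_pos: [0.5086, 0.0186, 0.1589]
tool_rot: [0.731, 0.682, -0.003, -0.002]
ft_force: [-15.2, 5.0, 8.1]
gripper_width: 0.0087
grip_force: 58.6
```

Call:
apply_moves --plan '[[[0,7,-7],[0,0,0]],[[0,8,-7],[0,0,0]],[[0,8,-5],[0,0,0]],[[0,9,-6],[0,0,0]],[[0,9,-4],[0,0,0]],[[0,9,-4],[0,0,0]],[[0,9,-4],[0,0,0]],[[0,10,-3],[0,0,0]]]'

```text
time: 16.15
eef_pos: [0.5803, 0.0135, 0.2006]
tool_rot: [0.731, 0.682, -0.0, -0.0]
ft_force: [-8.0, 2.0, 10.0]
gripper_width: 0.0092
grip_force: 60.6
```

Call:
apply_moves --plan '[[[0,10,-2],[0,0,0]],[[0,10,-2],[0,0,0]],[[0,10,-1],[0,0,0]],[[0,10,0],[0,0,0]],[[0,0,0],[0,0,0]]]'

```text
time: 16.77
eef_pos: [0.6225, 0.0104, 0.205]
tool_rot: [0.732, 0.682, 0.001, 0.001]
ft_force: [0.5, 0.5, 5.3]
gripper_width: 0.0087
grip_force: 61.2
```

Call:
apply_moves --plan '[[[0,10,1],[0,0,0]],[[0,10,1],[0,0,0]],[[0,10,1],[0,0,0]],[[0,9,3],[0,0,0]],[[0,0,0],[0,0,0]],[[0,0,0],[0,0,0]]]'

```text
time: 17.52
eef_pos: [0.6617, 0.0076, 0.1984]
tool_rot: [0.732, 0.682, 0.002, 0.001]
ft_force: [5.5, 0.8, 5.9]
gripper_width: 0.0087
grip_force: 62.2
```

```bash
python3 - <<'E'
from h import *
s=manip.sense();print(s['eef_pos'],s['ft_force'],s['time'],s['qpos'].round(2))
snap('scene','s1');f=load('s1')
cv2.imwrite('pics/c2.png',cv2.resize(f['p'][90:300,180:420,::-1],None,fx=2.5,fy=2.5,interpolation=cv2.INTER_CUBIC))
E
```

```text
[0.6616506  0.00756543 0.19842175] [5.47720027 0.75674077 5.94693465] 17.525 [ 0.18  0.61 -0.45  1.51  0.29  1.08 -0.4 ]
```

View pics/c2.png

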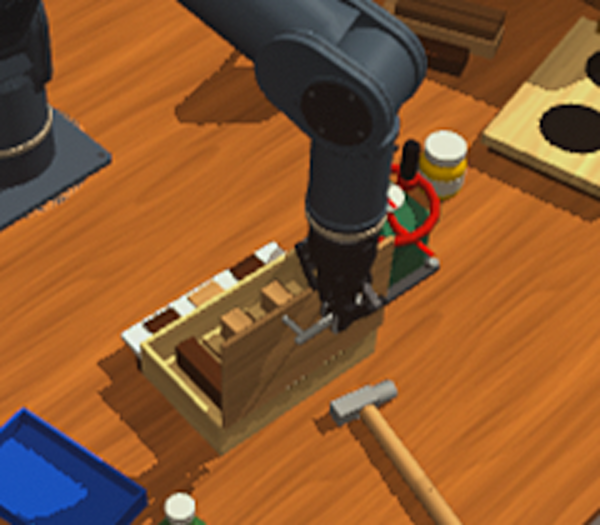

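The lid is upright. Inside the case, the dark blank lies at -y with a dark chip, the middle one is light with a light chip, and the +y one next to the gearbox is light with a dark chip. The +y blank is the wrong one, so I'll release the handle carefully.

Call:
apply_moves --plan '[[[0,0,0],[0,0,0]],[[0,0,0],[0,0,0]],[[0,0,0],[0,0,0]],[[0,0,-20],[0,0,0]],[[0,0,-30],[0,0,0]],[[0,0,-40],[0,0,0]],[[0,0,-40],[0,0,0]],[[0,0,0],[0,0,0]]]' --gripper 180

```text
time: 18.58
eef_pos: [0.6609, 0.0081, 0.3307]
tool_rot: [0.731, 0.682, 0.002, 0.002]
ft_force: [0.2, 1.0, -0.4]
gripper_width: 0.0252
grip_force: 0.0
```

Call:
apply_moves --plan '[[[35,-20,0],[0,0,0]],[[35,-20,0],[0,0,0]],[[0,0,0],[0,0,-0.1745]],[[0,0,0],[0,0,-0.1745]],[[0,0,0],[0,0,-0.1745]],[[0,0,0],[0,0,-0.1745]],[[0,0,0],[0,0,-0.1745]],[[0,0,0],[0,0,-0.1745]]]' --gripper 120

```text
time: 19.58
eef_pos: [0.6244, 0.08, 0.3262]
tool_rot: [0.29, 0.957, -0.0, -0.001]
ft_force: [-0.7, -0.8, 0.5]
gripper_width: 0.0451
grip_force: 0.0
```

Call:
apply_moves --plan '[[[0,0,0],[0,0,-0.1745]],[[0,0,0],[0,0,-0.1745]],[[0,0,0],[0,0,-0.1745]],[[0,0,0],[0,0,0]]]'

```text
time: 20.08
eef_pos: [0.6245, 0.08, 0.3262]
tool_rot: [0.036, 0.999, -0.0, -0.001]
ft_force: [0.5, 0.4, 0.0]
gripper_width: 0.045
grip_force: 0.0
```

```bash
python3 - <<'E'
from h import *
s=manip.sense();print(s['eef_pos'],s['tool_rot'],s['time'],s['qpos'].round(2))
snap('wrist','w6')
E
```

```text
[0.62447307 0.07996194 0.32622174] [ 3.55172180e-02  9.99368685e-01 -6.48430020e-06 -8.71032440e-04] 20.075 [ 0.3   0.55 -0.87  1.39  0.42  1.4   0.93]
```

View pics/w6.png

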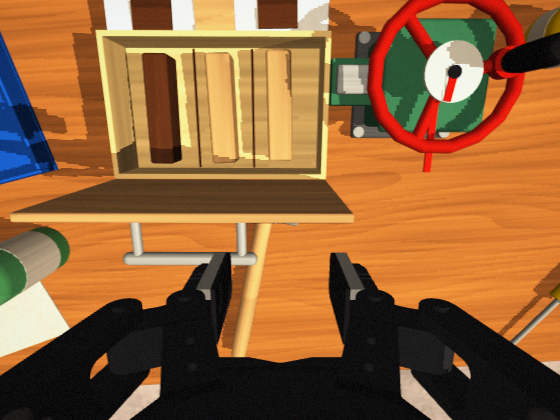

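The right-hand light blank's top face spans (266,50) to (291,160). Thin lines between the blanks, at columns 198 and 253, may be ribs, so I'll check their height.

```bash
python3 - <<'E'
from h import *
f=load('w6');a=3.0716;T=np.array([[np.cos(a),np.sin(a)],[np.sin(a),-np.cos(a)]])
e=np.array([.62447,.07996])
for u,v in((279,105),(268,105),(289,105),(279,54),(279,157)):
    p=px(f,u,v,.046);print(px(f,u,v),p,T@(p[:2]-e)*1e3)
print('rib')
for u in range(240,330,4):print(u,px(f,u,105).round(3),(T@(px(f,u,105)[:2]-e)*1e3).round(0))
E
```

```text
[0.53719947 0.08536788 0.04634116] [0.53718184 0.08536822 0.046     ] [87.45266393 -0.70956802]
[0.53620544 0.07197556 0.04594061] [0.53620864 0.07197738 0.046     ] [ 87.48698048 -14.13567696]
[0.53807115 0.09753885 0.04609267] [0.53806655 0.09754161 0.046     ] [87.4214673  11.49589129]
[0.48026187 0.08954609 0.04611232] [0.48024096 0.08954731 0.046     ] [144.54638855  -0.52289911]
[0.59989524 0.0807656  0.04604916] [0.59989998 0.08076511 0.046     ] [24.56616724 -0.91517649]
rib
240 [0.531 0.034 0.007] [ 90. -53.]
244 [0.532 0.039 0.006] [ 90. -48.]
248 [0.532 0.044 0.006] [ 90. -42.]
252 [0.533 0.049 0.007] [ 90. -37.]
256 [0.533 0.055 0.007] [ 90. -31.]
260 [0.533 0.06  0.006] [ 90. -26.]
264 [0.534 0.065 0.008] [ 89. -21.]
268 [0.536 0.072 0.046] [ 87. -14.]
272 [0.537 0.077 0.047] [87. -9.]
276 [0.537 0.082 0.047] [87. -4.]
280 [0.537 0.087 0.046] [87.  1.]
284 [0.538 0.091 0.047] [87.  5.]
288 [0.538 0.096 0.046] [87. 10.]
292 [0.536 0.103 0.006] [89. 17.]
296 [0.537 0.108 0.006] [89. 22.]
300 [0.537 0.113 0.006] [89. 27.]
304 [0.538 0.119 0.007] [89. 33.]
308 [0.538 0.124 0.007] [89. 38.]
312 [0.538 0.129 0.006] [89. 43.]
316 [0.539 0.135 0.007] [89. 48.]
320 [0.541 0.136 0.041] [88. 50.]
324 [0.542 0.138 0.066] [86. 52.]
328 [0.542 0.145 0.047] [87. 59.]
```

Call:
apply_moves --plan '[[[48,0,0],[0,0,0]],[[46,0,0],[0,0,0]],[[0,0,50],[0,0,0]],[[0,0,50],[0,0,0]],[[0,0,50],[0,0,0]],[[0,0,40],[0,0,0]],[[0,0,20],[0,0,0]],[[0,0,0],[0,0,0]]]'

```text
time: 21.12
eef_pos: [0.53, 0.0866, 0.116]
tool_rot: [0.036, 0.999, -0.0, -0.001]
ft_force: [0.6, 0.4, 0.8]
gripper_width: 0.0453
grip_force: 0.0
```

Call:
apply_moves --plan '[[[0,0,30],[0,0,0]],[[0,0,30],[0,0,0]],[[0,0,25],[0,0,0]],[[0,0,12],[0,0,0]],[[0,0,0],[0,0,0]],[[0,0,0],[0,0,0]]]'

```text
time: 21.88
eef_pos: [0.5318, 0.0871, 0.0214]
tool_rot: [0.035, 0.999, 0.0, 0.001]
ft_force: [0.0, 0.2, -0.2]
gripper_width: 0.0452
grip_force: 0.0
```

Call:
apply_moves --plan '[[[0,0,4],[0,0,0]],[[0,0,0],[0,0,0]]]'

```text
time: 22.12
eef_pos: [0.532, 0.0872, 0.0176]
tool_rot: [0.035, 0.999, 0.0, 0.001]
ft_force: [-1.1, -1.9, 12.0]
gripper_width: 0.0453
grip_force: 4.6
```

Call:
apply_moves --plan '[[[0,0,0],[0,0,0]],[[0,0,0],[0,0,0]],[[0,0,0],[0,0,0]],[[0,0,0],[0,0,0]]]' --gripper 255

```text
time: 22.62
eef_pos: [0.5317, 0.0871, 0.0172]
tool_rot: [0.035, 0.999, 0.0, 0.001]
ft_force: [-0.7, -0.5, 10.1]
gripper_width: 0.0292
grip_force: 59.9
```

Call:
apply_moves --plan '[[[0,0,-10],[0,0,0]],[[0,0,-20],[0,0,0]],[[0,0,-30],[0,0,0]],[[0,0,-30],[0,0,0]],[[0,0,-30],[0,0,0]],[[0,0,0],[0,0,0]]]'

```text
time: 23.38
eef_pos: [0.532, 0.0873, 0.1385]
tool_rot: [0.035, 0.999, 0.0, 0.002]
ft_force: [-1.6, -0.5, -1.8]
gripper_width: 0.0288
grip_force: 59.3
```

Call:
apply_moves --plan '[[[0,-40,0],[0,0,0]],[[0,-55,0],[0,0,0]],[[0,-55,0],[0,0,0]],[[0,-55,0],[0,0,0]],[[0,-55,0],[0,0,0]],[[0,-55,0],[0,0,0]],[[0,-50,0],[0,0,0]],[[0,-34,0],[0,0,0]]]'

```text
time: 24.38
eef_pos: [0.5015, -0.3139, 0.135]
tool_rot: [0.036, 0.999, 0.0, -0.001]
ft_force: [0.3, 0.8, -2.5]
gripper_width: 0.0291
grip_force: 59.5
```

Call:
apply_moves --plan '[[[0,0,0],[0,0,-0.12]],[[0,0,0],[0,0,-0.12]],[[0,0,0],[0,0,0]]]'

```text
time: 24.75
eef_pos: [0.5024, -0.3111, 0.1352]
tool_rot: [-0.084, 0.996, 0.001, -0.001]
ft_force: [-0.2, 0.6, -2.1]
gripper_width: 0.0291
grip_force: 59.4
```

```bash
python3 - <<'E'
from h import *
s=manip.sense();print(s['eef_pos'],s['tool_rot'],s['time'],s['gripper_width'],s['grip_force'])
snap('wrist','w7')
f=load('w7');hsv=cv2.cvtColor(f['p'],cv2.COLOR_RGB2HSV)
m=((hsv[...,0]>105)&(hsv[...,0]<130)&(hsv[...,1]>150))
P=np.array([px(f,u,v) for v,u in zip(*np.where(m))]);d=P-s['eef_pos']
k=(P[:,2]>.031)&(P[:,2]<.038)&(abs(d[:,0])<.16)&(abs(d[:,1])<.12)
print(k.sum(),cv2.minAreaRect((P[k,:2]*1000).astype('float32')))
E
```

```text
[ 0.50239668 -0.31109734  0.13524577] [-8.43797218e-02  9.96433258e-01  6.63843773e-04 -6.19444610e-04] 24.75 0.02907091385937973 59.38846528530121
3891 ((510.728271484375, -309.9222717285156), (198.54873657226562, 119.1916732788086), 9.813063621520996)
```

View pics/w7.png

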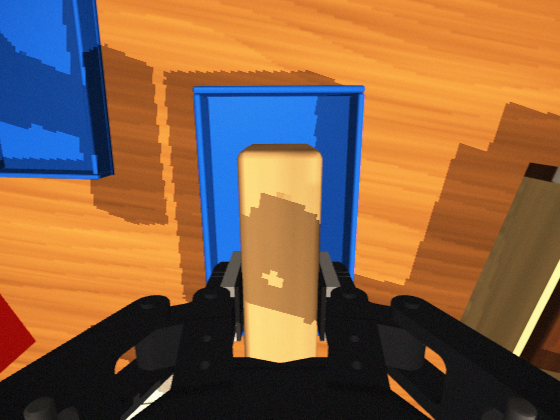

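The blank is held straight above the largest tray, whose rim runs from (195,88) to (363,88). I'll lower it now.

Call:
apply_moves --plan '[[[0,0,30],[0,0,0]],[[0,0,30],[0,0,0]],[[0,0,25],[0,0,0]],[[0,0,15],[0,0,0]],[[0,0,10],[0,0,0]],[[0,0,5],[0,0,0]],[[0,0,0],[0,0,0]],[[0,0,0],[0,0,0]]]'

```text
time: 25.8
eef_pos: [0.5035, -0.3113, 0.0219]
tool_rot: [-0.085, 0.996, -0.0, 0.0]
ft_force: [-0.3, -0.1, -1.6]
gripper_width: 0.029
grip_force: 59.5
```

Call:
apply_moves --plan '[[[0,0,2],[0,0,0]],[[0,0,2],[0,0,0]],[[0,0,1],[0,0,0]],[[0,0,0],[0,0,0]]]'

```text
time: 26.3
eef_pos: [0.5031, -0.3112, 0.0163]
tool_rot: [-0.085, 0.996, -0.0, -0.0]
ft_force: [-0.6, -0.3, 0.5]
gripper_width: 0.0292
grip_force: 59.8
```

Contact with the tray floor is light. I'll release and rise.

Call:
apply_moves --plan '[[[0,0,0],[0,0,0]],[[0,0,0],[0,0,0]],[[0,0,0],[0,0,0]],[[0,0,0],[0,0,0]],[[0,0,-20],[0,0,0]],[[0,0,-40],[0,0,0]],[[0,0,-60],[0,0,0]],[[0,0,-60],[0,0,0]]]' --gripper 125

```text
time: 27.3
eef_pos: [0.503, -0.3106, 0.1994]
tool_rot: [-0.085, 0.996, 0.0, 0.0]
ft_force: [-0.5, -1.4, -0.1]
gripper_width: 0.0438
grip_force: 0.0
```

Call:
apply_moves --plan '[[[60,0,-20],[0,0,0]],[[20,0,-40],[0,0,0]],[[0,-50,0],[0,0,0]],[[0,-50,0],[0,0,0]],[[0,-50,0],[0,0,0]],[[0,0,0],[0,0,0]]]'

```text
time: 28.05
eef_pos: [0.4494, -0.4759, 0.2562]
tool_rot: [-0.082, 0.997, 0.0, 0.0]
ft_force: [0.5, 0.3, 0.3]
gripper_width: 0.0433
grip_force: 0.0
```

```bash
python3 - <<'E'
from h import *
s=manip.sense();print(s['eef_pos'],s['time'],s['ft_force'])
snap('top','t2');f=load('t2')
cv2.imwrite('pics/c3.png',cv2.resize(f['p'][60:280,110:450,::-1],None,fx=2.3,fy=2.3,interpolation=cv2.INTER_CUBIC))
E
```

```text
[ 0.44935429 -0.47592631  0.25615756] 28.05 [0.45160408 0.27962916 0.2961563 ]
```

View pics/c3.png

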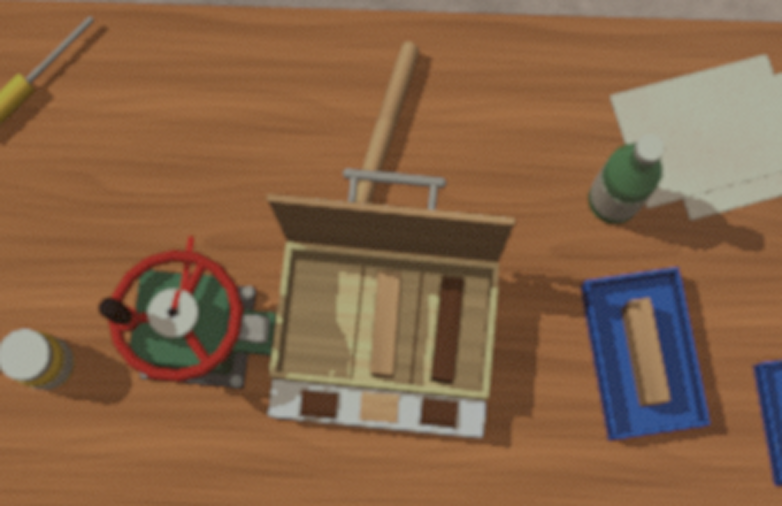

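The crop shows the blank flat in the tray at (647,350), the lid upright, and the other two blanks in place. The pointer is at the index line and the bystanders are unmoved, so I'll hand the job in.

```bash
python3 -c "
from bench import manip
print(manip.finish_job())"
```

```text
the job is handed in; nothing more can be done
None
```

I handed the job in at about 28 s; no verdict came back. The screw is one turn back (about 6.17 rad), the lid stands upright, and the mismatched light blank from the gearbox side lies flat in the largest blue tray; nothing else looked moved in the last picture.

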